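Zero the depth-check unit, dip its gauge rod and present it for reading

TASK

Turn the knob on top of the white depth-check unit back counter-clockwise to its zero stop, then take the gauge rod from its cradle, push it into the unit's sloping guide tube until its collar stops against the mouth, and draw it out again. Finish while holding the rod still and level in the gripper, its tip about 10 cm above the middle of the dark reading plate so that it can be read there, with the knob still at zero. Leave the timer, the tape roll and the small bottle where they are.

Things in the scene. Friction and masses are not known exactly. Their poses are not given: they have to be found in the camera images.
- unit: depth-check unit: fixed white box housing 150 long x 150 wide x 125 mm high with a steel guide tube sloping out of its front. Origin on the table under the housing, 55 mm behind its front face; x points from front to back (away from the robot, yaw about -0.3 to 0.2), z up. The knob's axis is at x = 25, y = 0 mm.
- guide_tube: fixed steel guide tube, sloping 20 degrees down into the housing. Origin at the centre of its flared mouth, which faces the robot at unit x = -115, y = 0, z = 125 mm; z points out along the tube's axis (towards the robot and up), y is level. Mouth 41 mm outside, about 35 mm inside diameter, narrowing over 18 mm to a 15 mm bore; free for the rod's full 130 mm.
- reset_knob (a joint): angle of the black reset knob on top of the unit, rad: 0 at the zero stop (a hard stop), where the grip bar lies along the unit's x axis; it grows clockwise seen from above, to 1.6, and starts between 0.6 and 1.25. Turns stiffly (0.04 N m) and stays where it is left.
- reset_knob_grip (a point): point on the knob's vertical axis at the height to grip, 162 mm above the table, 7 mm below the top of the bar. The bar is 42 mm long, 14 mm wide and 32 mm high, on a disc 44 mm across whose top is 23 mm below this point. The point turns with the knob; its x axis is along the bar.
- gauge_rod: loose gauge rod, 60 to 105 g: black handle bar (16 mm wide, 20 mm high, x = -110 to -8 mm), steel collar 42 mm across, 8 mm thick, steel stem 9 mm across, 130 mm long. Origin on the axis at the collar's front face (which stops on the tube's mouth); x points to the tip. Lies level in the cradle, axis 55 mm above the table, tip away from the robot, 20 mm side upright.
- rod_grip (a point): middle of the rod's handle, on the axis, 55 mm behind the collar's front face; the place to grip, across the 16 mm width.
- rod_tip (a point): end of the rod's stem, 130 mm in front of the collar's front face.
- cradle: fixed aluminium cradle: base plate 205 x 60 x 8 mm with two notched uprights 10 mm thick and 62 mm high, one under the handle's end (x = -98 mm) and one under the stem (x = 72 mm), open at the top. Origin on the table under the rod's collar face; x points along the rod to its tip.
- reading_plate: dark flat reading plate with a low steel rim at its two ends, 70 x 96 x 10 mm, fixed on the table; origin at the middle of its underside. The reading place is above its middle.
- timer: white bench timer, 66 x 62 x 19 mm, loose bystander; origin at the middle of its underside.
- tape_roll: roll of white tape lying flat, 64 mm across, 19 mm high, loose bystander; origin at the middle of its underside.
- bottle_small: small white screw-cap bottle, 36 mm across, 63 mm high, loose bystander; origin at the middle of its underside.
Not all that is in view belongs to the job. What is shaped like the reading_plate but brown or purple is not meant.

How it is judged:
By the outcome, as a careful person would: the job done as asked, in the order asked, and still so for the second after the job is handed in, while the arm keeps its last pose, push and grip.
It also fails if it takes over 64 s, if anything falls off the work surface, if the arm or the gripper's body presses on something with over 40 N, if the wrist force passes 120 N, or if a joint passes its speed limit or range.

ROBOT

A 7-joint arm with a two-finger parallel gripper is mounted at the origin on a cart in front of the work surface, level with it; the furniture and walls round the work are solid. World frame = base frame: x ahead of the robot, y to its left, z up, the work surface at z = 0. Lengths are in mm, angles in rad, forces in N, time in s.
With the tool pointing down it reaches from about 400 to 850 mm from the base axis. Payload 6.9 kg.
Tool frame: the origin (TCP) lies on the centre line of the jaws, within the pads' length; the fingertips stand 8 mm ahead of it and the grasp point (between the pads) lies 11 mm behind it; z points along the fingers, y is the line along which they close (so a half turn about z gives the same grasp; the last joint's range is limited). The gripper opens to 85 mm and grips with 20 to 120 N. Pads are 22 mm wide; open, the fingers measure 114 mm over their backs; the gripper's body (76 mm by 85 mm) begins 54 mm behind the grasp point. The pads swing forward as they close: fully open they stand 13 mm farther back than shut.
Start: joints at [-1.139, 0.507, -0.238, 1.5, 0.126, 1.149, -0.155], TCP at [200.652, 591.903, 211.275] pointing down, gripper open.
Joint ranges: [-3.08, 3.08], [-0.24, 2.05], [-1.43, 1.35], [0, 2.5], [-1.52, 4.66], [0.17, 1.96], [-2.89, 2.89]. Speed limits (rad/s): [2.39, 2.39, 3.14, 3.14, 3.14, 3.14, 3.14].

INTERFACE

Orientations are given as a rotation vector (axis times angle).
In Python, from cell import env gives the robot as it stands. Calls block until the motion is done:
- env.reach(position, orientation): joint-space move of the TCP to a pose.
- env.line_to(position, frame=None, vel=150): straight line of the TCP; frame=None keeps the orientation; vel is the mean speed in mm/s.
- env.move_j(angles): joint-space move.
- env.gripper_to(opening, force=None): opening from 0.0 (shut) to 1.0 (fully open); force is the grip in N (None keeps the last); returns when the fingers have stopped.
- env.pause(seconds).
- env.ik(position, orientation): joint angles nearest the present ones, or None.
- env.sense(): the state.
- env.grab_frame(name): name is "scene" or "top"; returns a dict with "image" (400x640x3 uint8, red, green, blue), "range_z" (400x640 float32, mm along the optical axis (not along the pixel's ray), 0 where there is no reading), "fx", "fy", "cx", "cy" (pixels), "D" ([k1, k2, p1, p2, k3] as OpenCV has them; the pictures are not rectified), "origin" and "attitude" of the camera in the world. Camera axes: x right, y up, looking along -z (the intrinsics and any distortion apply to the point x, -y, -z); pixel columns grow to the right and rows downward; lengths in mm; the calibration is good to about 2 mm. A picture is of the moment at which its call begins.
A pose or a line that the arm cannot do raises env.IKError and nothing moves.
- env.sign_off(): hands the job in; it is judged then, once.
Trained networks look in the newest picture that a camera, given by its name, has taken for a name from the list of things; names that differ only in an ending like _2 or _b are one class to them, and where a whole thing is asked for, a point or a joint stands for the part that bears it (a point fixed in the world has none). Each returns a list of dicts, best first, with "score" (0 to 1); they miss things now and then, are a little off and sometimes report something else, mostly with a low value. They report only what shows in the picture. A call takes as long as a camera call. They do not tell look-alikes from the thing itself.
- env.boxes_of(camera, thing): "position" ([x, y, z] in mm, in world coordinates, good to about 4 mm: the middle of the surface that is visible of it).
- env.cut_out(camera, thing): "region" (400x640 bool, what is visible of it).
The state is a dict: "time_s": time; "qpos": joint angles; "dq": joint speeds; "joint_torque": joint torques, N m; "eef_pos": TCP position; "orientation": TCP orientation; "force": force on the tool from outside, world axes, zero at the start; "moment": the same for the moment, N m; "width": opening from 0.0 (shut) to 1.0 (fully open); "grip_force": force on a finger pad.
Only numpy, scipy, OpenCV 4.12 (cv2) and the standard library are available. Lean on these libraries where they do the work, as an engineer would, in place of code of your own. Each camera call takes 0.05 s, during which the arm holds its last target. There are 200 camera calls.

## Working session

There is one attempt and no reset: what is moved stays moved. The work goes in short steps, each a Python script; the robot and the scene stay as the last script left them, time stands still between calls to the robot, and variables do not carry over. Pictures are saved under pics/ and viewed, at most 10 in all, crops included, and the job is handed in when it is done.

```bash
ls; mkdir -p pics; cat > h.py <<'E'
import numpy as np, cv2
from scipy.spatial.transform import Rotation as R
from cell import env
def att(f):
    a=np.array(f["attitude"],float)
    if a.shape==(3,3): return a
    return R.from_rotvec(a).as_matrix() if a.size==3 else R.from_quat(a).as_matrix()
def cloud(f,mask=None):
    z=f["range_z"]; m=z>0
    if mask is not None: m&=mask
    v,u=np.nonzero(m); d=z[v,u].astype(float)
    K=np.array([[f["fx"],0,f["cx"]],[0,f["fy"],f["cy"]],[0,0,1]])
    n=cv2.undistortPoints(np.stack([u,v],1).astype(float)[:,None],K,np.array(f["D"],float))[:,0]
    p=np.stack([n[:,0]*d,-n[:,1]*d,-d],1)
    return p@att(f).T+np.array(f["origin"]), np.stack([u,v],1)
E
python3 - <<'E'
from h import *
for c in("scene","top"):
    f=env.grab_frame(c); cv2.imwrite(f"pics/{c}0.png",f["image"][:,:,::-1])
    print(c,f["origin"],f["attitude"],f["D"],f["fx"])
    for t in("unit","guide_tube","reset_knob","gauge_rod","cradle","reading_plate","timer","tape_roll","bottle_small"):
        print(t,[(np.round(b["position"]).tolist(),round(b["score"],2)) for b in env.boxes_of(c,t)])
    np.savez(f"{c}0.npz",**f)
print(env.sense())
E
```

```text
pics
scene [-754.01742609  956.52806492  828.06446576] [ 0.62726693 -1.22712369 -1.89707341] [-0.06600638  0.          0.          0.          0.        ] 485.42061825528066
unit [([563.0, -143.0, 95.0], 0.82)]
guide_tube []
reset_knob [([620.0, -168.0, 148.0], 0.51), ([538.0, 423.0, 38.0], 0.46)]
gauge_rod [([470.0, 240.0, 59.0], 0.78)]
cradle [([480.0, 244.0, 6.0], 0.72), ([473.0, 244.0, 57.0], 0.65)]
reading_plate [([584.0, 60.0, 4.0], 0.69), ([614.0, -397.0, 9.0], 0.67), ([382.0, 390.0, 8.0], 0.55)]
timer []
tape_roll [([385.0, 44.0, 15.0], 0.56)]
bottle_small []
top [ 383.30557853   25.25842898 1240.90414231] [ 0.09788921 -0.10826997 -1.56545157] [0.02042133 0.         0.         0.         0.        ] 409.634552909674
unit [([610.0, -171.0, 128.0], 0.89)]
guide_tube [([508.0, -158.0, 116.0], 0.7)]
reset_knob [([621.0, -183.0, 145.0], 0.73), ([393.0, 37.0, 19.0], 0.21)]
gauge_rod [([477.0, 236.0, 64.0], 0.97)]
cradle [([490.0, 232.0, 13.0], 0.81)]
reading_plate [([616.0, -399.0, 5.0], 0.91), ([384.0, 391.0, 11.0], 0.79), ([580.0, 56.0, 5.0], 0.71)]
timer [([471.0, -355.0, 19.0],
[... 174 characters left out ...]
': array([-1.13850909,  0.50745421, -0.23760173,  1.5002367 ,  0.12567974,
        1.14887302, -0.15480558]), 'dq': array([ 3.45270242e-05,  1.85861153e-03,  1.08471117e-03,  4.05985629e-04,
        1.14071723e-03, -7.32327895e-04,  1.11702436e-03]), 'joint_torque': array([ 8.03517505e-04, -6.20371342e+01, -2.18505599e+00, -2.49952698e+01,
        1.39645423e-02,  2.46047079e-03,  1.06814278e-05]), 'eef_pos': array([200.63511466, 591.89931589, 211.29078851]), 'orientation': array([-5.11080829e-01, -3.09971827e+00, -1.20851503e-05]), 'force': array([-0.45609483, -1.00123614,  0.74893419]), 'moment': array([-0.02578364,  0.00162844, -0.00205184]), 'grip_force': 0.0, 'width': 1.001818367955133}
```

View pics/scene0.png

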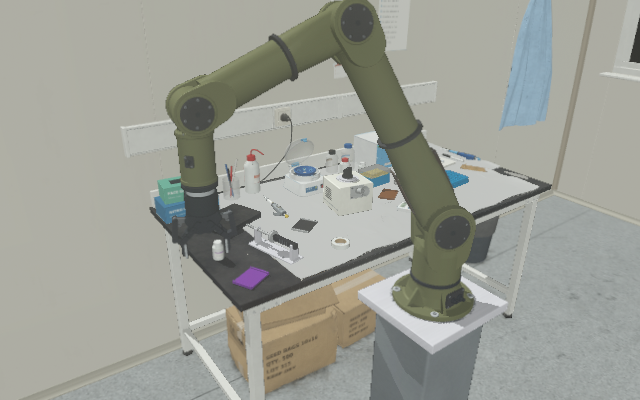

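View pics/top0.png

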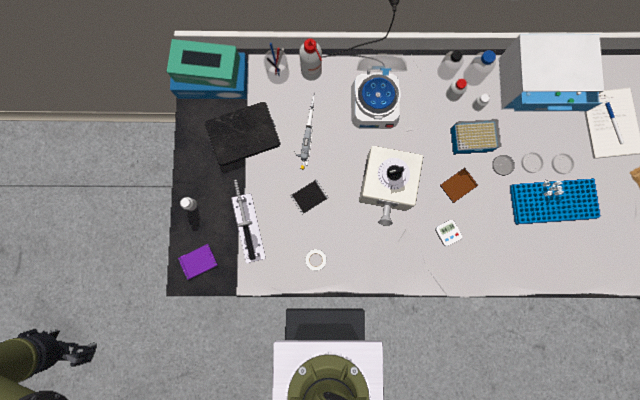

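```bash
python3 - <<'E'
from h import *
F={c:dict(np.load(f"{c}0.npz")) for c in("scene","top")}
for c,f in F.items():
    P,uv=cloud(f)
    def rect(m,name):
        q=P[m]; 
        if len(q)<10: print(c,name,len(q)); return
        r=cv2.minAreaRect(q[:,:2].astype(np.float32)); print(c,name,len(q),np.round(q.mean(0),1),[np.round(x,1) for x in r])
    near=lambda x,y,d:np.hypot(P[:,0]-x,P[:,1]-y)<d
    rect(near(612,-170,130)&(abs(P[:,2]-125)<5),"housing top")
    rect(near(620,-183,32)&(P[:,2]>155)&(P[:,2]<180),"bar top")
    rect(near(620,-183,35)&(abs(P[:,2]-139)<5),"disc")
    rect(near(480,238,130)&(P[:,2]>58)&(P[:,2]<70),"rod hi")
    rect(near(480,238,130)&(P[:,2]>50)&(P[:,2]<90),"rod all")
    for n,x,y in(("p1",616,-398),("p2",383,391),("p3",582,58)):
        m=near(x,y,70)&(P[:,2]>6)&(P[:,2]<14); rect(m,n)
        u=uv[m]; print(f["image"][u[:,1],u[:,0]].mean(0))
    m=near(620,-183,120); rect(m&(P[:,2]>60)&(P[:,0]<540)&(P[:,1]>-200),"tube")
    print(P[:,2][near(480,100,40)].mean())
f=F["top"];P,uv=cloud(f)
s=cv2.resize(f["image"][60:340,180:580][:,:,::-1],(800,560),interpolation=cv2.INTER_CUBIC)
cv2.imwrite("pics/topcrop.png",s)
E
```

```text
scene housing top 493 [ 599.  -163.2  125.5] [array([ 588.4, -170. ]), array([154.9, 210.5]), np.float64(80.4)]
scene bar top 44 [ 621.2 -172.5  164.2] [array([ 622.3, -174.4]), array([18.2, 41.6]), np.float64(8.3)]
scene disc 38 [ 617.4 -169.7  138.9] [array([ 621.4, -170.7]), array([42.1, 38.7]), np.float64(31.8)]
scene rod hi 188 [464.2 241.1  63.1] [array([495.3, 248.8]), array([223.6,  41.3]), np.float64(16.5)]
scene rod all 308 [471.  243.6  61. ] [array([495.6, 248. ]), array([223.4,  46. ]), np.float64(17.1)]
scene p1 161 [ 612.1 -395.4    8.5] [array([ 617. , -396.6]), array([120.6, 122.2]), np.float64(57.0)]
[143.72670807 122.19254658 104.28571429]
scene p2 257 [379.1 389.5   8.2] [array([381.1, 389.4]), array([ 72.8, 101. ]), np.float64(26.3)]
[134.14785992  85.34241245 163.42412451]
scene p3 219 [577.5  61.9   8.4] [array([581.2,  55.8]), array([108. , 129.5]), np.float64(54.4)]
[122.52968037 124.53881279 121.89497717]
scene tube 52 [ 522.3 -162.   111.2] [array([ 523.6, -170.5]), array([47.7, 46.2]), np.float64(73.9)]
-342.5811654030913
top housing top 2419 [ 614.8 -176.
[... 312 characters left out ...]
. ] [array([497. , 241.9]), array([223.4,  40.2]), np.float64(10.7)]
top rod all 426 [480.1 238.5  62.4] [array([496.7, 242.6]), array([223.7,  41.7]), np.float64(10.7)]
top p1 367 [ 614.4 -398.7    7.9] [array([ 611.8, -395.2]), array([110.3, 120. ]), np.float64(53.5)]
[122.69482289  78.61307902  48.73569482]
top p2 405 [382.1 389.5   8.2] [array([381.7, 384.6]), array([ 72.8, 105.3]), np.float64(25.0)]
[126.01481481  55.80740741 164.17530864]
top p3 383 [578.3  58.3   8.1] [array([580.2,  59.1]), array([130.3, 125.4]), np.float64(51.7)]
[91.18015666 87.97389034 88.28198433]
top tube 95 [ 522.4 -159.9  119.9] [array([ 526. , -162.8]), array([27.5, 49.1]), np.float64(57.7)]
2.490469841476563
```

The scene view shows the unit at (350,190), the rod in its cradle at (275,243), the dark plate at (305,225), the purple look-alike at (250,277), and a brown one at (388,193). The top view shows the knob at (396,173), the tube mouth at (386,218), the rod from (238,185) to (252,258), and the dark plate at (309,196). The wanted plate is therefore p3.

```bash
python3 - <<'E'
from h import *
from scipy.optimize import minimize
def boxfit(q,L,W,th0,c0):
    # soft-fit: smallest L x W rectangle violation + centring by edges
    best=None
    for th in th0+np.linspace(-.25,.25,101):
        r=np.array([[np.cos(th),np.sin(th)],[-np.sin(th),np.cos(th)]]); w=(q-c0)@r.T
        lo,hi=np.percentile(w,1.,0),np.percentile(w,99.,0)
        a=np.prod(hi-lo)
        if best is None or a<best[0]: best=(a,th,(lo+hi)/2@r+c0,hi-lo)
    return best[1],np.round(best[2],1),np.round(best[3],1)
F={c:dict(np.load(f"{c}0.npz")) for c in("scene","top")}
for c,f in F.items():
    P,uv=cloud(f); I=f["image"][uv[:,1],uv[:,0]].astype(float)
    yaw=-.19; ex=np.array([np.cos(yaw),np.sin(yaw)])
    d=(P[:,:2]-[619,-179]); lx=d@ex; ly=d@[-ex[1],ex[0]]
    m=(abs(P[:,2]-125)<4)&(lx>-74)&(lx<90)&(abs(ly)<95)
    print(c,"housing",boxfit(P[m,:2],150,150,yaw,np.array([619,-179])),m.sum(),"z",np.median(P[m,2]))
    m=(abs(lx)<35)&(abs(ly)<35)&(P[:,2]>160)&(P[:,2]<178)
    print("bar",boxfit(P[m,:2],42,14,-1.3,np.array([620,-179])),"z",np.median(P[m,2]))
    m=(lx>-155)&(lx<-85)&(abs(ly)<40)&(P[:,2]>90)&(P[:,2]<160)
    print("tube pts",m.sum(),np.round(P[m].mean(0),1)); q=P[m]; print("tube ly range",np.percentile(ly[m],[2,50,98]),"lx",np.percentile(lx[m],[2,98]),"z",np.percentile(P[m,2],[2,98]))
    # rod
    th=0.2; a=np.array([np.cos(th),np.sin(th)])
    d=P[:,:2]-[480,238]; s=d@a; t=d@[-a[1],a[0]]
    m=(abs(t)<40)&(abs(s)<170)&(P[:,2]>52)&(P[:,2]<85)
    dark=m&(I.max(1)<80)
    print("rod n",m.sum(),dark.sum(),"handle",np.round(np.median(P[dark],0),1),"box",boxfit(P[dark,:2],102,16,th,np.array([480,238])),"ztop",np.percentile(P[dark,2],[10,50,90]))
    col=m&(P[:,2]>68.5); print("collar",col.sum(),np.round(np.median(P[col],0),1))
    q=P[m]; 
    for s0 in range(-170,170,10):
        k=m&(s>=s0)&(s<s0+10)
        if k.sum()>2: print(s0+5,k.sum(),np.round(np.median(P[k],0),1),round(np.percentile(P[k,2],90)))
    for n,p in(("plate",(582,58)),):
        d=np.hypot(P[:,0]-p[0],P[:,1]-p[1])
        k=(d<65)&(I.max(1)<90)&(P[:,2]>-5)&(P[:,2]<18); print(n,k.sum(),boxfit(P[k,:2],70,96,.5,np.array(p)),np.median(P[k,2]))
    k=np.hypot(P[:,0]-480,P[:,1]-140)<25; print("table z",np.median(P[k,2]))
E
```

```text
scene housing (np.float64(-0.205), array([ 618.6, -174.5]), array([143.3, 149.2])) 412 z 125.6737308529726
bar (np.float64(-1.37), array([ 622.5, -174.5]), array([40.3, 16.9])) z 168.04642872598515
tube pts 101 [ 502.4 -156.8  121.1]
tube ly range [-16.18430187  -2.26510002  19.74882306] lx [-138.45326676  -88.14449655] z [107.27987455 141.52367996]
rod n 293 101 handle [436.7 235.   63.1] box (np.float64(0.245), array([436.1, 231.6]), array([100.7,  19.5])) ztop [54.59655014 63.10734343 66.65914828]
collar 24 [486.8 245.3  73.5]
-95 15 [389.1 222.2  58.8] 67
-85 26 [394.4 227.9  61.3] 66
-75 14 [404.7 228.4  64. ] 67
-65 15 [414.7 231.1  63.8] 66
-55 14 [426.1 233.1  63.2] 66
-45 15 [433.5 236.7  64.3] 67
-35 12 [444.8 237.3  61.3] 66
-25 15 [452.7 238.5  65.3] 67
-15 12 [463.  242.6  61.2] 67
-5 15 [473.5 245.2  63.2] 65
5 45 [484.1 250.7  65. ] 74
15 17 [492.7 250.7  66.4] 75
35 5 [512.2 251.6  58.3] 60
45 5 [522.3 254.6  59.3] 61
55 5 [529.9 257.3  56.4] 60
65 7 [540.9 258.6  56.5] 61
75 6 [549.8 261.9  58.6] 59
85 18 [561.3 266.7  57.8] 63
95 7 [567.9 262.   59.3] 63
105 7 [582.
[... 883 characters left out ...]
  63.1] 67
-45 23 [436.1 227.1  63.4] 67
-35 20 [446.3 229.6  64. ] 67
-25 21 [455.9 232.7  63.2] 67
-15 23 [464.9 233.4  64.3] 68
-5 20 [475.1 236.5  64.8] 67
5 39 [485.2 240.   63.4] 76
15 28 [492.7 237.7  72.8] 76
25 12 [504.4 244.1  57.4] 60
35 10 [514.3 247.6  58.3] 60
45 11 [522.9 250.   60. ] 62
55 11 [534.4 251.8  59.9] 61
65 10 [543.6 255.1  59.1] 61
75 10 [552.5 256.4  58.3] 61
85 27 [561.6 260.3  58.9] 63
95 13 [570.  261.1  58.4] 62
105 10 [581.6 263.8  59. ] 61
115 12 [590.5 266.4  58.1] 61
125 10 [602.3 269.4  58.5] 62
135 10 [611.4 270.4  57.6] 60
plate 575 (np.float64(0.5449999999999999), array([577.7,  57.7]), array([64.6, 80.8])) 5.354938341450179
table z 2.6095284592466896
```

View pics/topcrop.png

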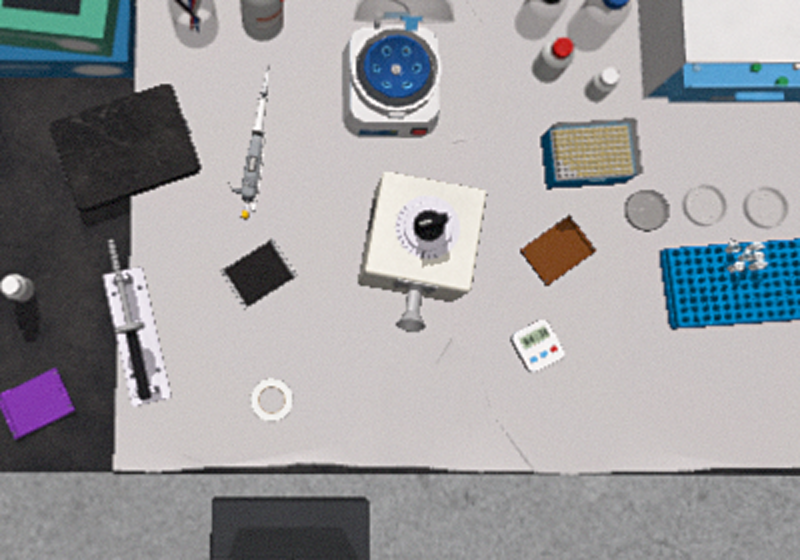

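The crop confirms the black plate near (258,272), the knob bar pointing about 70° off the unit axis, and the rod at (130,320). Next I check IK for all the key poses before moving.

```bash
cat >> h.py <<'E'
YAW=-0.19; KN=np.array([624.2,-177.8]); 
EX=np.array([np.cos(YAW),np.sin(YAW),0])
MOUTH=np.array([*(KN-140*EX[:2]),125.])+[0.3,-0.5,0]
def ori(xd,zd):
    x=np.array(xd,float);x/=np.linalg.norm(x);z=np.array(zd,float);z/=np.linalg.norm(z)
    return R.from_matrix(np.stack([x,np.cross(z,x),z],1)).as_rotvec()
def d3(a): return np.array([np.cos(a),np.sin(a),0])
DN=np.array([0,0,-1.])
# rod pose: direction vector rd (yaw, pitch down) ; grasp with tool z perpendicular to rod, x = s*rd
def rodpose(face,yaw,pitch,s,back=55.,dz=0.):
    rd=np.array([np.cos(yaw)*np.cos(pitch),np.sin(yaw)*np.cos(pitch),-np.sin(pitch)])
    zt=np.array([-np.cos(yaw)*np.sin(pitch),-np.sin(yaw)*np.sin(pitch),-np.cos(pitch)])
    return np.array(face)-back*rd+11*zt+dz*zt, ori(s*rd,zt), rd
def st():
    s=env.sense(); print("t %.1f"%s["time_s"],np.round(s["eef_pos"],1),"F",np.round(s["force"],1),"M",np.round(s["moment"],2),"w %.3f g %.0f"%(s["width"],s["grip_force"])); return s
E
python3 - <<'E'
from h import *
ss=lambda q: None if q is None else np.round(q,2)
for s in(1,-1):
    print("s",s)
    for a in(-1.33,-.75,-.11): print("knob",a,ss(env.ik([*KN,152],ori(s*d3(a),DN))))
    p,o,_=rodpose([493.7,241,55],.242,0,s); print("rod",ss(env.ik(p,o)))
    for k in(0,150):
        rd=rodpose(MOUTH,YAW,np.radians(20),s)[2]; p,o,_=rodpose(MOUTH-k*rd,YAW,np.radians(20),s); print("ins",k,np.round(p),ss(env.ik(p,o)))
    for y in(-.7,0.3,.5,.7):
        t=np.array([579,57,108])-130*d3(y); p,o,_=rodpose(t,y,0,s); print("fin",y,np.round(p),ss(env.ik(p,o)))
print(MOUTH)
E
```

```text
s 1
knob -1.33 [-0.31  0.85  1.15  1.53 -0.8   1.29 -1.96]
knob -0.75 [-0.25  0.76  0.95  1.53 -0.65  1.19 -1.51]
knob -0.11 [-0.13  0.67  0.68  1.52 -0.45  1.11 -1.04]
rod [-0.76  0.55  0.34  2.05 -0.32  0.59 -1.52]
ins 0 [ 433. -141.  133.] [-0.2   0.65  0.74  1.76 -0.33  1.25 -1.09]
ins 150 [ 294. -115.  185.] [-0.41  0.42  0.96  2.04 -0.23  1.2  -1.07]
fin -0.7 [438. 176.  97.] [-1.13  0.69  1.15  2.06 -0.8   0.94 -1.81]
fin 0.3 [402.   2.  97.] [-0.45  0.37  0.52  2.22 -0.31  0.62 -0.97]
fin 0.5 [417. -32.  97.] [-0.37  0.39  0.53  2.18 -0.32  0.64 -0.68]
fin 0.7 [438. -62.  97.] [-0.29  0.42  0.52  2.13 -0.33  0.67 -0.41]
s -1
knob -1.33 [ 0.02  0.61  0.38  1.52 -0.25  1.05  0.7 ]
knob -0.75 [ 0.07  0.6   0.3   1.52 -0.19  1.05  1.23]
knob -0.11 [ 0.15  0.59  0.16  1.52 -0.1   1.04  1.79]
rod [-0.34  0.53 -0.28  2.04  0.25  0.6   1.02]
ins 0 [ 433. -141.  133.] [ 0.15  0.54  0.15  1.75 -0.05  1.2   1.7 ]
ins 150 [ 294. -115.  185.] [ 0.03  0.3   0.3   2.03 -0.04  1.17  1.74]
fin -0.7 [438. 176.  97.] [-0.41  0.41 -0.04  2.05  0.03  0.68  0.41]
fin 0.3 [402.   2.  97.] [ 0.    0.33 -0.09  2.21  0.05  0.6   1.75]
fin 0.5 [417. -32.  97.] [ 0.09  0.35 -0.1   2.18  0.06  0.62  2.02]
fin 0.7 [438. -62.  97.] [ 0.19  0.38 -0.13  2.12  0.08  0.65  2.27]
[ 487.01940708 -151.8597547   125.        ]
```

```bash
python3 - <<'E'
from h import *
o=ori(-d3(-1.33),DN)
env.reach([*KN,260],o); st()
env.gripper_to(0.55)
env.line_to([*KN,152]); st()
env.gripper_to(0.0,25); st()
for a in np.arange(-1.33,-.19,.19)[1:]:
    env.line_to([*KN,152],frame=ori(-d3(a),DN)); s=st()
    if abs(s["force"]).max()>30: break
E
```

```text
t 4.1 [ 624.5 -176.6  259.8] F [0.4 0.7 0.8] M [0.01 0.01 0.03] w 1.002 g 0
t 5.4 [ 624.7 -178.2  152.9] F [-0.  -0.   0.1] M [ 0.07 -0.04 -0.05] w 0.551 g 0
t 5.9 [ 624.3 -177.8  152.2] F [-0.8 -0.2 -0.8] M [-0.06 -0.01 -0.  ] w -0.002 g 0
t 6.3 [ 624.2 -177.9  152. ] F [ 0.2 -0.3 -0.6] M [-0.03 -0.05  0.03] w 0.000 g 0
t 6.6 [ 624.2 -177.9  152. ] F [ 0.9  1.  -0.8] M [ 0.   -0.02 -0.02] w 0.000 g 0
t 7.0 [ 624.2 -177.8  152. ] F [-0.6  0.3  0.6] M [-0.03  0.01 -0.02] w 0.002 g 0
t 7.3 [ 624.2 -177.8  152. ] F [ 0.  -0.3  0.1] M [0.05 0.07 0.04] w -0.001 g 0
t 7.6 [ 624.2 -177.8  152. ] F [ 0.2 -0.3  0.5] M [-0.01  0.05 -0.03] w 0.003 g 0
t 8.0 [ 624.2 -177.8  152. ] F [ 0.  -0.6 -0.3] M [0.06 0.01 0.01] w -0.004 g 0
```

The jaws shut on nothing, so I look before doing anything else.

```bash
python3 - <<'E'
from h import *
ims=[]
for c,(u0,v0) in(("top",(320,110)),("scene",(270,120))):
    f=env.grab_frame(c); np.savez(f"{c}1.npz",**f)
    ims.append(cv2.resize(f["image"][v0:v0+120,u0:u0+160,::-1],(640,480),interpolation=cv2.INTER_CUBIC)[:, :400 if 0 else 640])
im=cv2.resize(np.hstack(ims),(800,300),interpolation=cv2.INTER_AREA); cv2.imwrite("pics/k1.png",im); print(st()["orientation"])
E
```

```text
t 8.1 [ 624.1 -177.8  151.9] F [-0.4 -0.3  0.4] M [-0.02  0.01  0.02] w 0.002 g 0
[-3.05723692e-01 -3.12651837e+00 -9.20460298e-05]
```

View pics/k1.png

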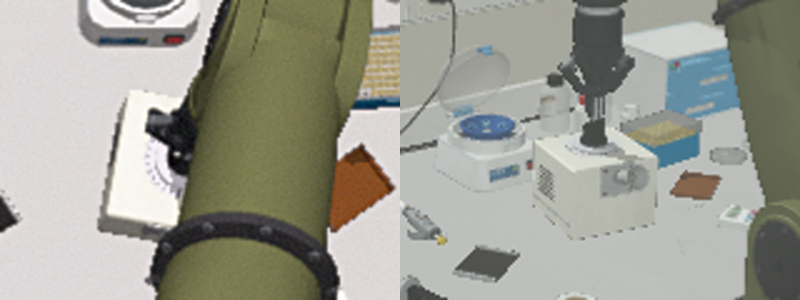

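The gripper is over the knob, but the fingers look as if they end at or behind the bar's top. A closer crop and the depths there should tell.

```bash
python3 - <<'E'
from h import *
f=dict(np.load("scene1.npz"))
cv2.imwrite("pics/k2.png",cv2.resize(f["image"][130:200,310:390,::-1],(640,560),interpolation=cv2.INTER_CUBIC))
P,uv=cloud(f)
for v in range(152,188,2):
    r=[]
    for u in range(342,358,2):
        k=np.nonzero((uv[:,0]==u)&(uv[:,1]==v))[0]
        r.append("%d,%d,%d"%tuple(P[k[0]]) if len(k) else "-")
    print(v,r)
E
```

```text
152 ['968,-422,93', '635,-165,233', '617,-160,239', '607,-162,242', '619,-182,235', '608,-183,237', '631,-212,226', '604,-199,236']
154 ['622,-145,233', '631,-162,227', '617,-161,231', '607,-162,234', '617,-181,227', '611,-185,228', '600,-186,231', '604,-199,228']
156 ['611,-136,229', '614,-149,226', '614,-159,224', '613,-168,223', '613,-177,221', '616,-190,218', '613,-198,217', '999,-537,42']
158 ['915,-380,86', '637,-168,208', '616,-160,215', '612,-167,215', '610,-176,214', '947,-468,60', '943,-477,60', '1005,-542,29']
160 ['917,-382,76', '633,-164,202', '610,-156,210', '604,-161,211', '612,-178,205', '945,-466,51', '942,-477,50', '998,-537,21']
162 ['910,-377,69', '629,-162,195', '615,-160,199', '615,-170,197', '615,-181,195', '941,-464,42', '947,-481,37', '1003,-541,9']
164 ['892,-363,67', '628,-161,187', '621,-166,188', '618,-173,188', '616,-182,186', '951,-472,28', '947,-482,27', '991,-532,3']
166 ['903,-372,52', '890,-374,56', '623,-167,179', '614,-170,181', '616,-182,178', '945,-468,20', '978,-508,1', '971,-515,2']
168 ['905,-374,41', '897,-380,42', '624,-169,170', '620,-176,
[... 554 characters left out ...]
8', '621,-209,129', '623,-221,126']
178 ['628,-154,130', '620,-157,132', '621,-168,130', '610,-169,133', '607,-176,132', '604,-184,132', '600,-191,132', '605,-206,127']
180 ['624,-150,124', '610,-149,129', '600,-151,132', '599,-160,130', '602,-173,126', '586,-169,132', '598,-190,124', '587,-191,127']
182 ['602,-133,127', '600,-142,126', '598,-150,124', '582,-147,130', '585,-159,127', '578,-163,128', '577,-173,126', '575,-181,125']
184 ['586,-121,127', '586,-131,125', '574,-131,129', '577,-143,125', '574,-150,124', '569,-156,124', '560,-159,127', '557,-166,126']
186 ['574,-111,125', '567,-115,127', '558,-118,129', '559,-128,126', '552,-132,128', '556,-146,123', '549,-149,125', '550,-160,122']
```

View pics/k2.png

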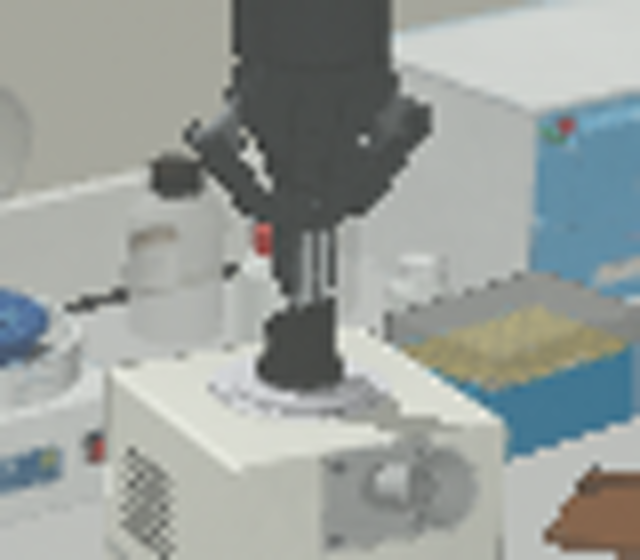

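```bash
python3 - <<'E'
from h import *
for c in("scene","top"):
    f=dict(np.load(c+"0.npz")); P,uv=cloud(f)
    k=(np.hypot(P[:,0]-200.6,P[:,1]-591.9)<85)&(P[:,2]>120)&(P[:,2]<400)
    if k.sum()<5: print(c,"none"); continue
    q=P[k]; print(c,k.sum(),"z pct",np.percentile(q[:,2],[0,1,2,5,10,50]).round())
    lo=q[q[:,2]<np.percentile(q[:,2],8)]; print(np.round(lo[:12]))
f=dict(np.load("scene1.npz"));g=dict(np.load("scene0.npz"))
for n,F in(("now",f),("before",g)):
    print(n)
    for v in range(164,181): print(v,[ "%3d"%F["image"][v,u].mean() for u in range(338,360)])
E
```

```text
scene 1998 z pct [244. 252. 256. 270. 290. 335.]
[[191. 551. 278.]
 [191. 551. 276.]
 [181. 553. 281.]
 [181. 548. 279.]
 [178. 547. 280.]
 [179. 544. 279.]
 [178. 542. 279.]
 [197. 549. 270.]
 [181. 553. 278.]
 [176. 553. 280.]
 [175. 551. 280.]
 [177. 545. 277.]]
top 1346 z pct [239. 249. 253. 264. 291. 342.]
[[227. 636. 252.]
 [226. 635. 249.]
 [226. 633. 249.]
 [226. 643. 257.]
 [227. 634. 269.]
 [227. 635. 264.]
 [226. 633. 263.]
 [226. 632. 261.]
 [225. 632. 257.]
 [226. 629. 259.]
 [225. 628. 257.]
 [224. 630. 250.]]
now
164 [' 91', '164', '175', '192', '193', '191', ' 82', ' 78', ' 81', '103', '150', '113', '149', ' 84', '173', '170', '177', '188', '188', '188', '184', '181']
165 ['189', '181', '173', '172', '175', '182', '184', ' 75', ' 79', '104', '150', ' 95', '150', ' 88', '173', '170', '176', '188', '188', '188', '188', '205']
166 ['188', '182', '174', '172', '176', '182', '184', ' 83', ' 80', '116', '150', ' 95', '152', '174', '173', '170', '175', '188', '188', '188', '172', '189']
167 ['188', '183', '174', '171', '177', '182', '184', '184', '117', '134', '148', ' 92', 
[... 4146 characters left out ...]
, ' 77', ' 88', '213', '213', '213', '215', '217', '218', '218']
177 ['217', '211', '213', '213', '150', ' 86', ' 81', ' 79', ' 80', ' 80', ' 79', ' 79', ' 79', ' 79', ' 96', '155', '155', '158', '213', '215', '216', '219']
178 ['216', '196', '215', '212', '214', '184', '138', '104', '103', ' 96', ' 83', ' 96', '114', '115', '156', '156', '154', '165', '156', '213', '213', '219']
179 ['187', '200', '172', '199', '212', '211', '215', '215', '214', '158', '158', '158', '158', '155', '165', '171', '170', '152', '154', '155', '174', '219']
180 ['191', '217', '217', '205', '168', '173', '184', '192', '194', '197', '196', '193', '186', '183', '177', '162', '153', '155', '134', '158', '161', '166']
```

The jaws closed just above the bar and the knob hasn't moved. The fingertips stand about 27 mm higher than the reported TCP implies: at the start they were seen at ~245, expected ~216. I measure the true tip position in clear view, at two tool yaws.

```bash
python3 - <<'E'
from h import *
def meas(tag):
    s=env.sense(); t=s["eef_pos"]; print(tag,np.round(t,1))
    for c in("scene","top"):
        f=env.grab_frame(c); np.savez(f"{c}_{tag}.npz",**f); P,uv=cloud(f)
        k=(np.hypot(P[:,0]-t[0],P[:,1]-t[1])<40)&(P[:,2]>t[2]-30)&(P[:,2]<t[2]+75)
        if k.sum()<5: print(c,"none"); continue
        q=P[k]; print(c,k.sum(),"z",np.percentile(q[:,2],[0,2,5,10]).round(1))
        for z0 in range(int(t[2])-20,int(t[2])+70,10):
            w=q[(q[:,2]>=z0)&(q[:,2]<z0+10)]
            if len(w)>2: print("  ",z0-int(t[2]),len(w),"dx,dy med",np.round(np.median(w[:,:2],0)-t[:2],1),"min",np.round(w[:,:2].min(0)-t[:2],1),"max",np.round(w[:,:2].max(0)-t[:2],1))
env.line_to([*KN,240]);
env.line_to([560,-60,230],frame=ori(-d3(-.19),DN)); meas("a")
env.line_to([560,-60,230],frame=ori(-d3(-1.33),DN)); meas("b")
st()
im=[]
for t in"ab":
    f=dict(np.load(f"scene_{t}.npz")); im.append(cv2.resize(f["image"][110:220,250:360,::-1],(400,400),interpolation=cv2.INTER_CUBIC))
cv2.imwrite("pics/ab.png",np.hstack(im))
E
```

```text
a [560.4 -61.2 230. ]
scene 139 z [252.2 255.5 258.6 262.7]
   20 8 dx,dy med [-7.6  4.5] min [-12.9  -6.4] max [-5.1 10.8]
   30 26 dx,dy med [-7.2  7.6] min [-14.9  -8.7] max [15.  18.8]
   40 20 dx,dy med [-6.9  8.5] min [-14.2 -10.9] max [ 9.  15.8]
   50 26 dx,dy med [-6.   8.9] min [-18.6 -10.6] max [15.2 16.8]
   60 26 dx,dy med [-9.2  4.7] min [-18.6 -24.9] max [17.1 26.9]
top none
b [560.  -60.1 230. ]
scene 131 z [251.3 254.1 256.7 260.7]
   20 10 dx,dy med [-3.6  7.4] min [ -9.8 -10.3] max [ 7.3 11.5]
   30 21 dx,dy med [-4.5  8. ] min [-16.  -13.4] max [11.  17.2]
   40 23 dx,dy med [-7.7  6.4] min [-17.6 -14.1] max [17.7 14.9]
   50 23 dx,dy med [-4.3  8.3] min [-14.8  -9.7] max [12.5 14. ]
   60 27 dx,dy med [-10.9  11.5] min [-29.4 -15.7] max [27.4 17.4]
top none
t 11.3 [560.  -60.1 230. ] F [0.5 0.5 0.3] M [-0.06  0.   -0.01] w -0.000 g 0
```

View pics/ab.png

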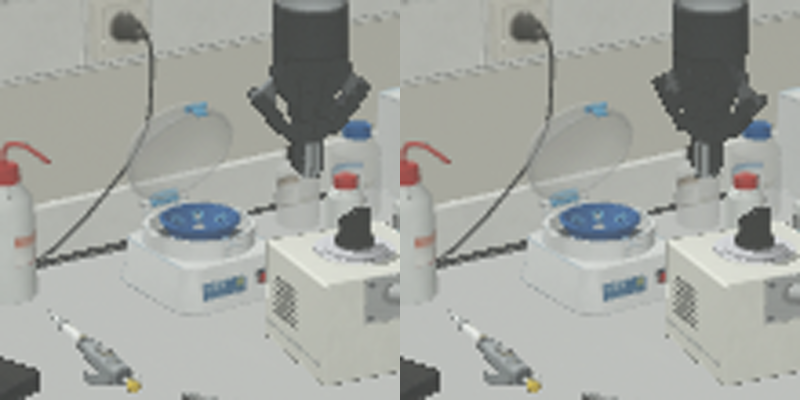

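The tip is off only along the tool axis, by ~+27 mm; laterally it is fine, and the same at both yaws. I correct for that, regrip the knob and check the width.

```bash
cat >> h.py <<'E'
TO=27.  # fingers shorter than reported, along tool z
E
python3 - <<'E'
from h import *
env.gripper_to(0.5,30)
env.line_to([*KN,200],frame=ori(-d3(-1.33),DN))
for z in(146,139,134,130.,128.5):
    env.line_to([*KN,z],vel=60 if z<140 else 150); s=st()
    if abs(s["force"][2])>6: env.line_to([*KN,z+3]); print("contact"); break
z=env.sense()["eef_pos"][2]
env.gripper_to(0.0,30); s=st()
if 0.1<s["width"]<0.25:
    for a in np.linspace(-1.33,-.17,5)[1:]:
        env.line_to([*KN,z],frame=ori(-d3(a),DN)); s=st()
        if abs(s["force"]).max()>35: break
E
```

```text
t 13.4 [ 624.4 -177.4  146.6] F [-0.4  0.2 -0.3] M [-0.02  0.01 -0.01] w 0.503 g 0
t 13.7 [ 624.3 -177.8  139.3] F [ 0.2 -0.8 -0.4] M [-0.02 -0.01  0.02] w 0.500 g 0
t 13.9 [ 624.  -177.7  133.8] F [-1.  -0.8 -0.1] M [ 0.05  0.03 -0.04] w 0.498 g 0
t 14.2 [ 624.  -177.7  129.7] F [-0.4  0.5 -1.1] M [ 0.01 -0.04  0.02] w 0.497 g 0
t 14.4 [ 624.1 -177.8  128.4] F [0.3 0.3 0.4] M [-0.   -0.01  0.01] w 0.502 g 0
t 14.8 [ 626.2 -177.4  129. ] F [ 5.  -0.4 -1.1] M [ 0.06 -1.04  0.01] w 0.159 g 34
t 15.2 [ 625.7 -177.6  129. ] F [ 5.   0.5 -0.8] M [ 0.02 -1.01  0.1 ] w 0.153 g 34
t 15.7 [ 625.3 -178.   128.9] F [ 4.5 -1.1  0.5] M [-0.14 -0.95  0.08] w 0.158 g 35
t 16.1 [ 625.  -178.4  128.9] F [ 5.  -1.4  1.8] M [-0.33 -1.02  0.09] w 0.154 g 35
t 16.6 [ 624.9 -178.9  128.9] F [ 4.4 -1.9  1.6] M [-0.54 -1.05 -0.34] w 0.157 g 35
```

```bash
python3 - <<'E'
from h import *
z=128.5
for a in(-.13,-.09):
    env.line_to([*KN,z],frame=ori(-d3(a),DN)); env.pause(.2); s=st(); x=R.from_rotvec(s["orientation"]).as_matrix()[:,0]; print("bar yaw",np.arctan2(-x[1],-x[0]))
env.line_to([*KN,z],frame=ori(-d3(-.18),DN)); s=st(); x=R.from_rotvec(s["orientation"]).as_matrix()[:,0]; print("bar yaw",np.arctan2(-x[1],-x[0]))
E
```

```text
t 17.0 [ 624.9 -178.9  129. ] F [ 4.4 -0.7  2.1] M [-0.41 -1.16 -1.16] w 0.158 g 46
bar yaw -0.1410759656961208
t 17.5 [ 624.5 -178.8  129.1] F [ 3.1 -3.4  5.5] M [-0.52 -0.77 -1.47] w 0.152 g 67
bar yaw -0.09553218026620919
t 17.7 [ 624.7 -178.8  129. ] F [ 4.6 -3.8  4.3] M [-0.78 -0.83 -0.07] w 0.152 g 35
bar yaw -0.18283139781349067
```

The knob is firmly against its stop: the moment rose to −1.5 N m and the bar yaw matches the unit's. The grip also refines the knob centre to about (626.6, −179.2), which agrees with the top camera. Now the rod.

```bash
cat >> h.py <<'E'
YAW=-.187; KN=np.array([626.6,-179.2]); EX=np.array([np.cos(YAW),np.sin(YAW),0])
MOUTH=np.array([*(KN-140*EX[:2]),125.])
E
python3 - <<'E'
from h import *
env.gripper_to(0.5); s=env.sense()
env.line_to([*s["eef_pos"][:2],250],vel=250)
p,o,_=rodpose([494.2,241,55],.242,0,-1,dz=TO)
env.reach([p[0],p[1],170],o)
for c in("top","scene"):
    f=env.grab_frame(c); np.savez(c+"2.npz",**f)
env.line_to([p[0],p[1],60]); st()
env.line_to([p[0],p[1],p[2]],vel=60); st()
env.gripper_to(0.0,80); s=st()
if .12<s["width"]<.28:
    env.line_to([s["eef_pos"][0],s["eef_pos"][1],p[2]+100]); env.pause(.3); st()
    for c in("top","scene"):
        f=env.grab_frame(c); np.savez(c+"3.npz",**f)
f=dict(np.load("top2.npz")); a=cv2.resize(f["image"][130:240,340:450,::-1],(400,400),interpolation=cv2.INTER_CUBIC)
f=dict(np.load("scene3.npz")); b=cv2.resize(f["image"][160:270,210:320,::-1],(400,400),interpolation=cv2.INTER_CUBIC)
cv2.imwrite("pics/r3.png",np.hstack([a,b]))
E
```

```text
t 21.4 [441.3 228.   60.5] F [-0.4  0.2 -0.7] M [ 0.01 -0.04 -0.01] w 0.494 g 0
t 22.2 [440.9 227.9  17.1] F [0.4 0.6 0.1] M [-0.03 -0.03  0.06] w 0.500 g 0
t 22.6 [441.1 228.4  17.6] F [-1.2  0.9  5.8] M [0.22 0.22 0.03] w 0.171 g 78
t 23.7 [440.7 228.2 116.3] F [-0.1 -0.2 -1.9] M [-0.02 -0.01  0.02] w 0.167 g 78
```

View pics/r3.png

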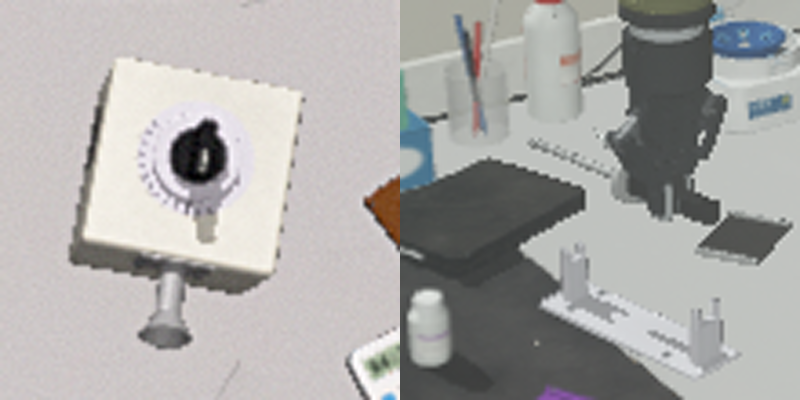

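The knob bar now lies along the unit's axis (left). The rod is clear of the cradle (right), with the stem pointing up-left from (630,185) to (535,145). I check the rod's attitude in the hand, then move to the front of the mouth.

```bash
cat >> h.py <<'E'
def stem(f,face,rd,lo=15,hi=125,rad=14):
    P,_=cloud(f); d=P-face; s=d@rd; e=d-s[:,None]*rd
    k=(s>lo)&(s<hi)&(np.linalg.norm(e,axis=1)<rad)
    q=P[k]; 
    if len(q)<8: return None
    u=np.cross([0,0,1],rd);u/=np.linalg.norm(u); w=np.cross(rd,u)
    s=s[k]; a=np.polyfit(s,e[k]@u,1); b=np.polyfit(s,e[k]@w,1)
    return len(q),"left: off %.1f at face %.1f at tip"%(a[1],a[0]*130+a[1]),"up: %.1f, %.1f"%(b[1],b[0]*130+b[1])
E
python3 - <<'E'
from h import *
rd=d3(.242); T=np.array([440.7,228.2,116.3]); face=T+[0,0,37.5]+55*rd
for c in("top","scene"): print(c,stem(dict(np.load(c+"3.npz")),face,rd))
# same with the rod in the cradle, as reference
for c in("top","scene"): print(c,"ref",stem(dict(np.load(c+"0.npz")),np.array([494.2,241.2,55]),rd,rad=10))
pit=np.radians(20)
r=rodpose(MOUTH,YAW,pit,-1)[2]
p,o,_=rodpose(MOUTH-r*165,YAW,pit,-1,dz=TO)
mid,om,_=rodpose([460,60,230],0,0,-1,dz=TO)
env.reach(mid+[0,0,40],om)
env.reach(p,o); env.pause(.2); st()
print(np.round(MOUTH,1))
for c in("top","scene"):
    f=env.grab_frame(c); np.savez(c+"4.npz",**f); print(c,stem(f,MOUTH-r*165,r))
f=dict(np.load("scene4.npz")); a=cv2.resize(f["image"][150:260,310:440,::-1],(472,400),interpolation=cv2.INTER_CUBIC)
f=dict(np.load("top4.npz")); b=cv2.resize(f["image"][160:280,340:430,::-1],(300,400),interpolation=cv2.INTER_CUBIC)
cv2.imwrite("pics/i4.png",np.hstack([a,b]))
E
```

```text
top (138, 'left: off -1.2 at face -1.4 at tip', 'up: 3.0, 2.5')
scene (64, 'left: off 4.8 at face 3.3 at tip', 'up: 3.2, 2.7')
top ref (122, 'left: off 1.4 at face 0.8 at tip', 'up: 3.7, 2.7')
scene ref (64, 'left: off 4.2 at face 4.4 at tip', 'up: 2.2, 2.7')
t 25.8 [ 274.1 -111.5  164.8] F [-0.1  1.2 -1.6] M [-0.13 -0.33 -0.  ] w 0.172 g 78
[ 489.  -153.2  125. ]
top (33, 'left: off 8.6 at face 1.9 at tip', 'up: -0.2, 2.5')
scene (34, 'left: off 7.1 at face 4.4 at tip', 'up: 1.1, 2.6')
```

View pics/i4.png

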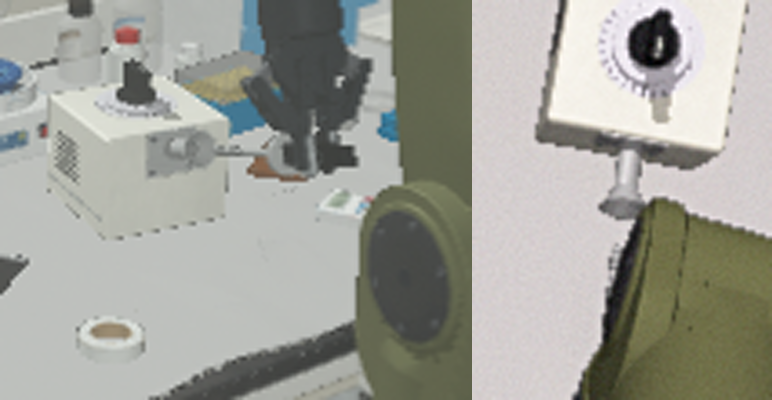

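The stem is in line with the mouth: in the scene view the tip is at about (218,152) and the mouth at (205,148), and the offsets equal the in-cradle reference. Now I insert it, watching the forces.

```bash
python3 - <<'E'
from h import *
pit=np.radians(20)
r=rodpose(MOUTH,YAW,pit,-1)[2]; u=np.cross([0,0,1],r);u/=np.linalg.norm(u); w=np.cross(r,u)
F0=env.sense()["force"]; off=np.zeros(3)
for k in(130,115,105,90,70,50,30,15,6,2,0,-2):
    p,o,_=rodpose(MOUTH-r*k,YAW,pit,-1,dz=TO)
    env.line_to(p+off,frame=o,vel=80 if k>6 else 40); s=env.sense(); F=s["force"]-F0
    fa,fu,fw=F@r,F@u,F@w; e=s["eef_pos"]-p
    print(k,"t %.1f"%s["time_s"],"axial %.1f left %.1f up %.1f"%(fa,fu,fw),"err ax %.1f l %.1f u %.1f"%(e@r,e@u,e@w),"w %.3f"%s["width"],"M",np.round(s["moment"],2))
    if fa<-12: print("stop"); break
E
```

```text
130 t 26.4 axial 0.9 left 0.1 up -1.0 err ax -0.1 l -0.0 u -0.3 w 0.174 M [-0.09 -0.33  0.02]
115 t 26.8 axial -0.8 left 0.1 up 0.2 err ax 0.3 l 0.0 u -0.1 w 0.172 M [-0.08 -0.4  -0.01]
105 t 27.1 axial -0.1 left 0.8 up -0.0 err ax 0.4 l 0.0 u -0.0 w 0.172 M [-0.09 -0.35  0.02]
90 t 27.4 axial 0.1 left 0.3 up -0.5 err ax 0.4 l 0.0 u -0.1 w 0.173 M [-0.11 -0.36 -0.01]
70 t 27.8 axial -0.6 left -0.3 up -0.2 err ax 0.3 l 0.0 u -0.2 w 0.176 M [-0.   -0.39 -0.04]
50 t 28.2 axial -0.4 left 1.0 up -0.7 err ax 0.3 l 0.0 u -0.2 w 0.171 M [-0.06 -0.4  -0.05]
30 t 28.6 axial -0.2 left 0.6 up -0.2 err ax 0.3 l 0.0 u -0.2 w 0.174 M [-0.09 -0.34  0.02]
15 t 28.9 axial -0.1 left 0.3 up -0.5 err ax 0.2 l 0.0 u -0.2 w 0.172 M [-0.04 -0.35  0.  ]
6 t 29.3 axial -0.4 left 0.4 up -0.8 err ax 0.1 l -0.0 u -0.1 w 0.171 M [-0.12 -0.37 -0.04]
2 t 29.6 axial 0.0 left 0.4 up 0.1 err ax 0.2 l 0.0 u -0.0 w 0.175 M [-0.09 -0.37 -0.04]
0 t 29.8 axial -6.0 left 0.3 up 1.6 err ax -1.1 l -0.1 u -0.3 w 0.174 M [0.05 0.6  0.05]
-2 t 30.1 axial -13.7 left 0.4 up 4.7 err ax -3.2 l -0.1 u -0.5 w 0.174 M [0.47 1.94 0.05]
stop
```

Contact came exactly at the collar position with no side load. I record it, withdraw, and go to the reading place.

```bash
python3 - <<'E'
from h import *
pit=np.radians(20)
r=rodpose(MOUTH,YAW,pit,-1)[2]
f=env.grab_frame("scene"); np.savez("scene5.npz",**f)
for k in(60,165):
    p,o,_=rodpose(MOUTH-r*k,YAW,pit,-1,dz=TO); env.line_to(p,frame=o,vel=130); st()
env.line_to(p+[0,0,70])
y=.5; tip=np.array([579,57.5,108])
p,o,_=rodpose(tip-130*d3(y),y,0,-1,dz=TO)
env.reach(p+[0,0,60],o); env.line_to(p,frame=o,vel=80); env.pause(.6); s=st(); print(s["eef_pos"]-p,np.abs(s["dq"]).max())
for c in("top","scene"):
    f=env.grab_frame(c); np.savez(c+"6.npz",**f); print(c,stem(f,tip-130*d3(y),d3(y)))
    P,uv=cloud(f); k=(np.hypot(P[:,0]-579,P[:,1]-57)<65)&(P[:,2]<18)&(P[:,2]>-5)&(f["image"][uv[:,1],uv[:,0]].max(1)<90); print("plate centre",np.round((P[k].min(0)+P[k].max(0))/2,1))
    d=P-tip; s=d@d3(y); k=(np.linalg.norm(d-np.outer(s,d3(y)),axis=1)<12)&(abs(s)<40); print("tip end s",np.percentile(s[k],[95,99,100]).round(1) if k.any() else None)
g=dict(np.load("scene5.npz")); a=cv2.resize(g["image"][150:260,310:440,::-1],(400,340),interpolation=cv2.INTER_CUBIC)
g=dict(np.load("scene6.npz")); b=cv2.resize(g["image"][130:270,260:425,::-1],(400,340),interpolation=cv2.INTER_CUBIC)
cv2.imwrite("pics/f6.png",np.hstack([a,b])); print(env.sense()["time_s"])
E
```

```text
t 30.7 [ 371.4 -130.9  128.6] F [ 0.5 -1.2 -0.6] M [-0.04 -0.39 -0.03] w 0.170 g 78
t 31.7 [ 274.  -112.5  164.4] F [ 0.2  0.7 -0.9] M [-0.06 -0.43 -0.05] w 0.171 g 78
t 34.6 [416.7 -31.2  70. ] F [-0.4  0.6 -0.8] M [-0.03  0.02  0.05] w 0.168 g 78
[ 0.00398857 -0.01743048  0.02395855] 0.0030751940121672987
top (109, 'left: off 0.6 at face -0.3 at tip', 'up: 1.7, 2.5')
plate centre [578.2  57.8   5.6]
tip end s [-4.4 -2.  -1.3]
scene (72, 'left: off 1.7 at face 4.5 at tip', 'up: 1.1, 2.2')
plate centre [578.4  58.1   7.1]
tip end s [-3.3 -1.2 -0.9]
34.675
```

View pics/f6.png

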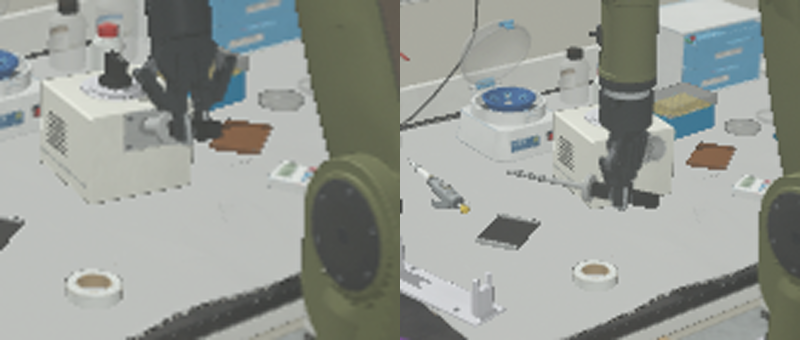

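The left crop shows the collar against the mouth at (170,130). The right crop shows the rod level, its tip at (510,173) above the dark plate at (508,232). The measured tip is within 2 mm of the plate's middle and about 98 mm above its top, and the tape and timer are in place.

```bash
python3 -c "
from cell import env
print(env.sign_off())"
```

```text
the job is handed in; nothing more can be done
None
```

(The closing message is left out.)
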